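Walk a heavy stack of pans back along the range

ROBOT

A 6-joint arm with a two-finger parallel gripper is mounted at the origin on a cart in front of the work surface, level with it; the furniture and walls round the work are solid. World frame = base frame: x ahead of the robot, y to its left, z up, the work surface at z = 0. Lengths are in m, angles in rad, forces in N, time in s.
With the tool pointing down it reaches from about 0.35 to 0.975 m from the base axis. Payload 4.9 kg.
Tool frame: the origin (TCP) lies on the front face of the gripper's body, between the roots of the fingers; the fingertips stand ctrl.tip_extent ahead of it and the grasp point (between the pads) lies 54 mm ahead of it (ctrl.tip_extent is the distance from the TCP to the fingertips, in m); z points along the fingers, y is the line along which they close (so a half turn about z gives the same grasp; the last joint's range is limited). The gripper opens to 85 mm and grips with 20 to 120 N. Pads are 22 mm wide; open, the fingers measure 114 mm over their backs; the gripper's body (76 mm by 85 mm) begins 54 mm behind the grasp point. The pads swing forward as they close: fully open they stand 13 mm farther back than shut.
Start: joints at [-0.119, 0.053, 1.613, -0, 1.476, -0.119], TCP at [0.625, 0, 0.304] pointing down, gripper open.
Joint ranges: [-3.01, 3.01], [-1.01, 2.22], [0.06, 2.58], [-1.02, 4.17], [0.09, 2.62], [-3.14, 3.14]. Speed limits (rad/s): [2.57, 2.57, 3.14, 3.14, 3.14, 3.14].

INTERFACE

Orientations are given as a rotation vector (axis times angle).
In Python, from station import ctrl gives the robot as it stands.
- The arm moves only by the tool apply_moves, never from a script. Its argument "rows" is one flat list of numbers, 6 for each row, row after row: the shift along the tool's x, y, z normalised to -1 to 1, where 1 is 0.6 m, then the turn, a rotation vector about the tool's x, y, z normalised to -1 to 1, where 1 is 90 degrees. A call has 1 to 20 rows; each row is the pose to reach, as a shift and turn from the pose commanded when the call began, along the tool's axes at that moment; what a row does not reach only later rows make up. A row lasts 1/10 s, in which the tool goes at most 50 mm and 8.59 degrees, less where a joint would pass 70% of its speed; a pose out of reach is approached as far as the arm can. A call with a number of a shift or a turn outside -1 to 1 is refused whole. A call with a gripper value outside its range is refused whole. "grip" is the opening, from 0 (shut) to 1 (fully open), set as the call begins (left out, the last holds). The fingers move at their own pace and stop on an object; "grip_force" is the grip in N (left out, the last holds). Time passes only in rows, so rows that repeat a pose let the fingers close. It gives the time, the measured TCP pose, the force, the opening and the grip force at its end, in the units of the state.
- ctrl.get_obs(): the state, without advancing time (a new reading comes with each control period).
- ctrl.get_image(name): name is "scene" or "side" or "wrist"; returns (picture, depth): 480x640x3 uint8, blue, green, red; 480x640 float32, m along the optical axis (not along the pixel's ray), 0 where there is no reading.
- ctrl.camera_model(name): a dict with "mtx" (3x3 intrinsics, pixels), "R" (3x3) and "t" (3): a world point X has camera coordinates R X + t; the wrist camera has in their place "tool_from_camera" (4x4, takes a point from camera to tool coordinates, whose origin is the TCP and whose axes are the flange's). Camera axes: x right, y down, z forward; pixel columns grow to the right and rows downward; lengths in m; the calibration is good to about 2 mm. The wrist camera is an equidistant fisheye: a pixel r from the principal point sees the ray r / f radians off the axis. A picture is of the moment at which its call begins: read the wrist's pose just before it. camera_model takes no time and is no camera call.
- ctrl.finish_job(): hands the job in; it is judged then, once.
The state is a dict: "t": time; "q": joint angles; "dq": joint speeds; "effort": joint torques, N m; "tool_pos": TCP position; "tool_rot": TCP orientation; "contact_force": force on the tool from outside, world axes, zero at the start; "wrist_torque": the same for the moment, N m; "opening": finger opening in m; "grip_force": force on a finger pad.
Only numpy, scipy, OpenCV 4.12 (cv2) and the standard library are available. Lean on these libraries where they do the work, as an engineer would, in place of code of your own. Each camera call takes 0.05 s, during which the arm holds its last target. There are 200 camera calls.

TASK

The heavy stack of small square steel pans on the range has to go back against the long steel pan behind it. Walk it there by pushing its two near corners forward in turn, sliding flat and never lifted: left corner first, then right, each time swinging the stack about ten degrees past square, and go on until its far rim stands square and flush against the near rim of the long pan, within the long pan's length. Leave the pepper shaker and the ramekin beside it alone.

Things in the scene. Friction and masses are not known exactly. Their poses are not given: they have to be found in the camera images.
- pan_stack: Stack of nested small square steel pans, loose, one rigid piece, 0.8 to 1 kg; over the rim 152 mm along its x, 139 mm along its y, 60 mm high. The rim (51 to 60 mm up) overhangs the walls by 12 mm, so an upright pusher meets it first. Origin: centre of the underside, z = 0. Its x points to the robot's left, y to the robot, z up. Square: its x is parallel to the long pan's x.
- near_left (a point): Point on the outer edge of the stack's near rim, 60 mm left (as the robot sees it) of its middle, 55 mm up. Pushed forward, it turns the stack clockwise seen from above, and the stack's centre gains about two thirds of the push.
- near_right (a point): Same by the near right corner, 60 mm right of the middle of the near rim.
- far_left (a point): Point on the outer edge of the stack's far rim, by its left corner, 60 mm left of the middle, 55 mm up.
- far_right (a point): Same by the far right corner, 60 mm right of the middle of the far rim.
- long_pan: Long open steel pan behind the stack, fixed: the stop. 305 mm along its x (to the robot's left), 185 mm along its y (to the robot), 65 mm high. Origin: centre of its underside, z = 0. Its near rim's outer edge is its line y = +92 mm, 54 to 65 mm up. At the start the gap from it to the stack is 70 to 86 mm.
- near_rim (a point): Middle of the outer edge of the long pan's near rim, 60 mm up. Its x axis is level and half-way between left along the rim and towards the robot: the angle from it to the stack's x axis is 45 degrees when the stack is square, more when the left corner leads, less when the right one leads.
- shaker: Bystander: clear pepper shaker with a grey cap, 44 mm wide, 90 mm high, loose, standing to one side of the stack. Origin: centre of the underside.
- ramekin: Bystander: small round white ramekin, 77 mm wide, 40 mm high, loose, standing to the other side of the stack. Origin: centre of the underside.

How it is judged:
By the outcome, as a careful person would: the job done as asked, in the order asked, and still so for the second after the job is handed in, with the robot touching nothing.
It also fails if it takes over 54 s, if anything falls off the work surface, if the arm or the gripper's body presses on something with over 40 N, if the wrist force passes 120 N, or if a joint passes its speed limit or range.

## Working session

There is one attempt and no reset: what is moved stays moved. The work goes in short steps, Python scripts to look and compute and a tool call to move; the robot and the scene stay as the last step left them, time stands still between calls to the robot, and variables do not carry over. Pictures are saved under pics/ and viewed, at most 10 in all, crops included, and the job is handed in when it is done.

Besides the shell and the picture viewer there is one more tool, called after "Call:" as name(argument=value, ...) on one line, values as JSON. apply_moves: Moves the arm, as the interface text tells. Its arguments: {"type":"object","properties":{"rows":{"type":"array","items":{"type":"number"}},"grip":{"type":"number"},"grip_force":{"type":"number"}},"required":["rows"]}

```bash
mkdir -p pics; ls; python3 - <<'E'
from station import ctrl
import cv2,numpy as np
o=ctrl.get_obs();print(o['t'],o['tool_pos'],o['tool_rot'],o['contact_force'],o['opening'],ctrl.tip_extent)
a=[]
for n in("scene","side"):
    im,d=ctrl.get_image(n);np.savez(f"{n}0.npz",im=im,d=d)
    cv2.imwrite(f"pics/{n}0.png",im)
    m=ctrl.camera_model(n);print(n,m['mtx'].tolist(),(-m['R'].T@m['t']),m['R'].tolist(),m['t'])
E
```

```text
pics
0.0 [6.24516999e-01 6.40492121e-05 3.02656644e-01] [-2.22027859e+00 -2.22031731e+00  2.01648184e-03] [-0.56166608  0.79565974 -0.3669302 ] 0.08517834727034726 0.0726
scene [[455.3941861929235, 0.0, 315.8602918750178], [0.0, 455.3941861929235, 248.33131024343513], [0.0, 0.0, 1.0]] [ 0.0123425  -0.21918898  0.55349188] [[0.5376721979300602, -0.8428949323530369, 0.02089833932702649], [-0.4758074713667404, -0.3237873954146488, -0.8177829618928153], [0.6960717332033002, 0.4297555765597083, -0.5751471869453817]] [-0.20295656  0.38753825  0.40394571]
side [[544.857061178382, 0.0, 308.36072772681837], [0.0, 544.857061178382, 245.5549874530401], [0.0, 0.0, 1.0]] [0.27285007 0.90646935 0.49115267] [[-0.9176187839848544, -0.39713430954179124, 0.016127847436099782], [-0.1935125068997718, 0.4109508653980268, -0.890882874401556], [0.34717240234719576, -0.820611800069544, -0.45394668919940284]] [0.6024412  0.11784504 0.87209056]
```

View pics/scene0.png

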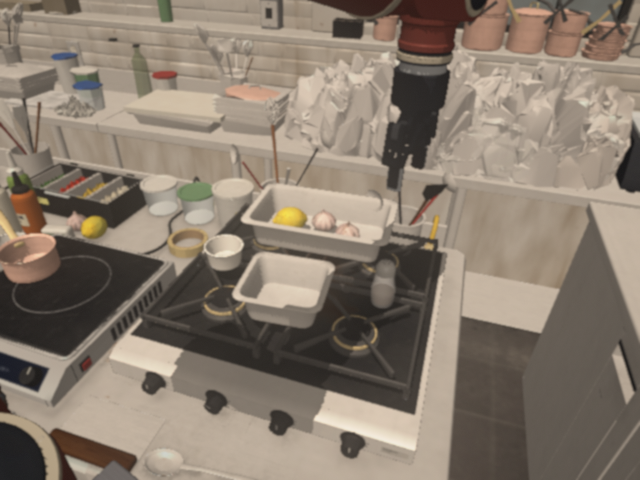

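View pics/side0.png

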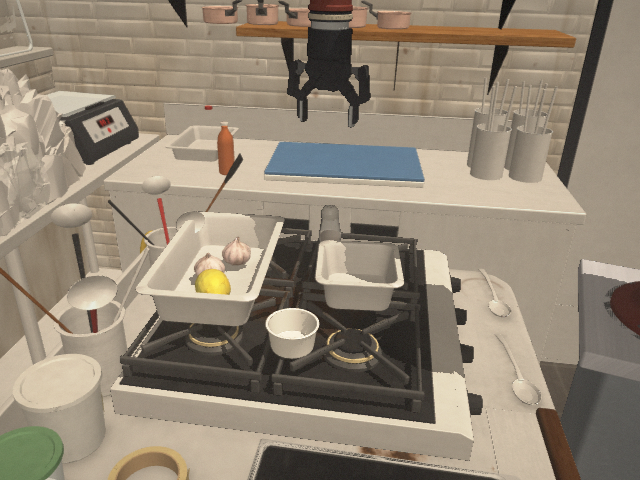

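The scene view shows the stack at about (285,290), the long pan at (320,222), the ramekin on the left at (224,252) and the shaker on the right at (384,283). The side view agrees: stack (360,272), long pan (215,265), ramekin (292,332), shaker (330,225).

```bash
cat > h.py <<'E'
import numpy as np,cv2
from station import ctrl
def world(n,d):
    m=ctrl.camera_model(n);K=m['mtx'];v,u=np.mgrid[:480,:640]
    c=np.stack([(u-K[0,2])/K[0,0]*d,(v-K[1,2])/K[1,1]*d,d],-1)
    return (c-m['t'])@m['R']   # R^T(c-t)
E
python3 - <<'E'
from h import *
P=[]
for n in("scene","side"):
    z=np.load(n+"0.npz");W=world(n,z['d']);ok=(z['d']>0)
    r=ok&(W[...,0]>.35)&(W[...,0]<.95)&(abs(W[...,1])<.3)
    b=W[r];h,e=np.histogram(b[:,2],bins=np.arange(-.06,.12,.005));print(n,[(round(x,3),int(k)) for x,k in zip(e,h)])
    # height components
    k=(r&(W[...,2]>.025)&(W[...,2]<.11)).astype(np.uint8)
    c,l,s,_=cv2.connectedComponentsWithStats(k)
    for i in range(1,c):
        if s[i,4]<150:continue
        p=W[l==i];top=np.percentile(p[:,2],97);q=p[p[:,2]>top-.012]
        print(i,s[i].tolist(),'top',top.round(4),'min',p.min(0).round(3),'max',p.max(0).round(3))
        rc=cv2.minAreaRect((q[:,:2]*1000).astype(np.float32));print('   rect',[np.round(x,1) for x in rc])
    P.append(b)
# top-view map with z colour
b=np.vstack(P);b=b[(b[:,2]>.0)&(b[:,2]<.12)]
img=np.zeros((600,600),np.uint8)
x=((b[:,0]-.35)*1000).astype(int);y=((.3-b[:,1])*1000).astype(int)
ii=np.argsort(b[:,2]);k=(599-x[ii]).clip(0,599);img[k,y[ii].clip(0,599)]=(b[ii,2]*2400).clip(0,255)
img=cv2.dilate(img,np.ones((3,3)));cv2.imwrite('pics/top0.png',cv2.applyColorMap(img,cv2.COLORMAP_JET))
E
```

```text
scene [(np.float64(-0.06), 453), (np.float64(-0.055), 475), (np.float64(-0.05), 953), (np.float64(-0.045), 2204), (np.float64(-0.04), 17445), (np.float64(-0.035), 2122), (np.float64(-0.03), 698), (np.float64(-0.025), 324), (np.float64(-0.02), 964), (np.float64(-0.015), 1157), (np.float64(-0.01), 2600), (np.float64(-0.005), 3822), (np.float64(-0.0), 1363), (np.float64(0.005), 663), (np.float64(0.01), 721), (np.float64(0.015), 782), (np.float64(0.02), 822), (np.float64(0.025), 869), (np.float64(0.03), 1036), (np.float64(0.035), 1051), (np.float64(0.04), 997), (np.float64(0.045), 835), (np.float64(0.05), 658), (np.float64(0.055), 1724), (np.float64(0.06), 1454), (np.float64(0.065), 147), (np.float64(0.07), 81), (np.float64(0.075), 76), (np.float64(0.08), 91), (np.float64(0.085), 94), (np.float64(0.09), 6), (np.float64(0.095), 5), (np.float64(0.1), 8), (np.float64(0.105), 7), (np.float64(0.11), 14)]
1 [252, 188, 146, 67, 4947] top 0.065 min [0.605 0.045 0.025] max [0.86  0.3   0.084]
   rect [array([738.5, 198.1]), array([197.7, 272.8]), np.float64(17.2)]
4 [232, 252, 103, 69, 3224] top 
[... 1122 characters left out ...]
.float64(0.1), 8), (np.float64(0.105), 8), (np.float64(0.11), 13)]
1 [153, 181, 132, 109, 4430] top 0.0744 min [0.608 0.023 0.025] max [0.864 0.3   0.11 ]
   rect [array([749.4, 169. ]), array([194.6, 332. ]), np.float64(17.6)]
2 [315, 205, 89, 95, 4040] top 0.0791 min [ 0.42  -0.002  0.025] max [0.629 0.234 0.09 ]
   rect [array([609.5,  13. ]), array([34.4, 25.4]), np.float64(8.2)]
3 [194, 253, 37, 42, 980] top 0.0594 min [0.674 0.198 0.025] max [0.773 0.3   0.062]
   rect [array([716.2, 255.1]), array([ 46.1, 106.5]), np.float64(25.4)]
6 [281, 308, 37, 18, 345] top 0.0404 min [0.514 0.284 0.025] max [0.573 0.3   0.041]
   rect [array([543.4, 292. ]), array([15.9, 58.3]), np.float64(90.0)]
```

View pics/top0.png

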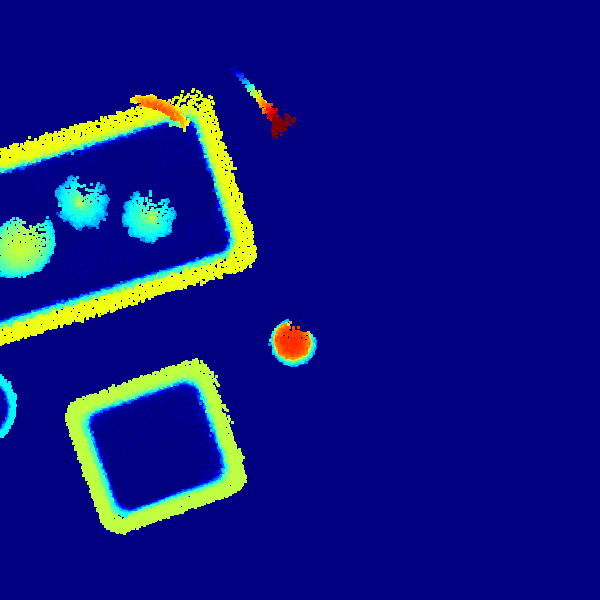

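The top map (1 mm/px, forward is up) shows the stack rim with its near edge at about (115,530)-(243,485), the long pan's near edge from (0,342) to (252,265), the shaker at (293,343), and the ramekin edge at (15,405). The stack and long pan are both turned about 17–19°.

```bash
cat >> h.py <<'E'
def grab(tag=None):
    Q=[]
    for n in("scene","side"):
        im,d=ctrl.get_image(n)
        if tag: np.savez(f"{n}{tag}.npz",im=im,d=d)
        Q.append((n,d))
    return Q
def load(tag): return [(n,np.load(f"{n}{tag}.npz")['d']) for n in("scene","side")]
def line(p,f,side,lo,hi):
    """p in local (f=forward,l=left) coordinates; outer edge per left-bin -> fit fwd=a+b*left"""
    xs=[];ys=[]
    for b in np.arange(lo,hi,.004):
        q=p[(p[:,1]>=b)&(p[:,1]<b+.004),0]
        if len(q)>3: xs.append(b+.002);ys.append(np.percentile(q,5 if side<0 else 95))
    xs,ys=np.array(xs),np.array(ys)
    for _ in range(4):
        c=np.polyfit(xs,ys,1);r=abs(ys-np.polyval(c,xs));k=r<max(.0015,2*r.std());xs,ys=xs[k],ys[k]
    return c,len(xs),r.std()
def edges(D,c0,th,L=(.05,.05)):
    """fit the 4 stack edges around centre c0 yaw th from each view"""
    F=np.array([np.cos(th),np.sin(th)]);l=np.array([-F[1],F[0]])
    out={}
    for n,d in D:
        W=world(n,d);q=W[(d>0)&(W[...,2]>.052)&(W[...,2]<.064)]
        p=np.c_[(q[:,:2]-c0)@F,(q[:,:2]-c0)@l]
        k=(abs(p[:,0])<.085)&(abs(p[:,1])<.09);p=p[k]
        near=line(p[p[:,0]<-.045],0,-1,-.05,.05);far=line(p[p[:,0]>.045],0,1,-.05,.05)
        s=p[:,::-1];rt=line(s[s[:,0]<-.05],0,-1,-.045,.045);lf=line(s[s[:,0]>.05],0,1,-.045,.045)
        out[n]=dict(near=near,far=far,right=rt,left=lf)
    return out
E
python3 - <<'E'
from h import *
D=load(0)
th=np.radians(18);F=np.array([np.cos(th),np.sin(th)]);l=np.array([-F[1],F[0]]);c0=np.array([.503,.146])
for n,e in edges(D,c0,th).items():
    print(n,{k:((v[0][1]*1000).round(1),np.degrees(np.arctan(v[0][0])).round(2),v[1],(v[2]*1e3).round(2)) for k,v in e.items()})
for n,d in D:
    W=world(n,d);q=W[(d>0)&(W[...,2]>.054)&(W[...,2]<.069)];p=np.c_[(q[:,:2]-c0)@F,(q[:,:2]-c0)@l]
    q=p[(p[:,0]>.1)&(p[:,0]<.2)&(p[:,1]>-.15)&(p[:,1]<.25)]
    c,m,s=line(q,0,-1,-.09,.17);print(n,'stop',(c[1]*1e3).round(1),np.degrees(np.arctan(c[0])).round(2),m,s*1e3,'extent',np.percentile(q[:,1],[1,99]))
    for nm,lo,hi,z0,z1 in(('ram',.11,.25,.03,.045),('shk',-.3,-.08,.05,.1)):
        q=W[(d>0)&(W[...,2]>z0)&(W[...,2]<z1)];p=np.c_[(q[:,:2]-c0)@F,(q[:,:2]-c0)@l]
        q=p[(p[:,1]>lo)&(p[:,1]<hi)&(p[:,0]>-.05)&(p[:,0]<.11)]
        if len(q)>5:print(n,nm,np.percentile(q,[2,98],axis=0).round(4).tolist())
E
```

```text
scene {'near': (np.float64(-69.8), np.float64(-1.37), 25, np.float64(0.28)), 'far': (np.float64(67.6), np.float64(-1.74), 19, np.float64(0.31)), 'right': (np.float64(-76.4), np.float64(1.43), 22, np.float64(0.27)), 'left': (np.float64(72.9), np.float64(1.41), 23, np.float64(0.32))}
side {'near': (np.float64(-67.0), np.float64(-1.69), 23, np.float64(0.37)), 'far': (np.float64(69.0), np.float64(-1.51), 23, np.float64(0.33)), 'right': (np.float64(-76.6), np.float64(0.53), 11, np.float64(0.38)), 'left': (np.float64(73.2), np.float64(1.2), 22, np.float64(0.36))}
scene stop 143.9 0.46 52 0.3936605577941013 extent [-0.1487468   0.14406066]
scene ram [[0.0546, 0.1199], [0.1085, 0.1931]]
scene shk [[0.04, -0.1808], [0.0638, -0.1486]]
side stop 146.1 0.64 50 0.3046713745078168 extent [-0.14842165  0.14433049]
side ram [[0.0563, 0.1181], [0.1085, 0.1926]]
side shk [[0.0398, -0.1685], [0.0752, -0.0825]]
```

Call:
apply_moves(rows=[0.284,-0.4,0.05,0,0,-0.194,0.284,-0.4,0.05,0,0,-0.194,0.284,-0.4,0.05,0,0,-0.194,0.284,-0.4,0.05,0,0,-0.194,0.284,-0.4,0.05,0,0,-0.194,0.284,-0.4,0.05,0,0,-0.194,0.284,-0.4,0.05,0,0,-0.194,0.284,-0.4,0.05,0,0,-0.194,0.284,-0.4,0.12,0,0,-0.194,0.284,-0.4,0.19,0,0,-0.194,0.284,-0.4,0.25,0,0,-0.194,0.284,-0.4,0.31,0,0,-0.194,0.284,-0.4,0.31,0,0,-0.194,0.284,-0.4,0.31,0,0,-0.194], grip=0, grip_force=60)

```text
t: 1.5
tool_pos: [0.3857, 0.1698, 0.1181]
tool_rot: [-1.86, -2.531, 0.002]
contact_force: [0.1, -0.2, 1.1]
opening: -0.0004
grip_force: 0.0
```

```bash
python3 - <<'E'
from h import *
from scipy.spatial.transform import Rotation as R
o=ctrl.get_obs();print(o['t'],o['tool_pos'],R.from_rotvec(o['tool_rot']).as_matrix().round(3).tolist(),o['contact_force'],o['opening'],ctrl.tip_extent)
im,d=ctrl.get_image("side");cv2.imwrite('pics/s1.png',cv2.resize(im[180:380,200:500],None,fx=2,fy=2))
E
```

```text
1.5 [0.38569278 0.16982846 0.11811367] [[-0.299, 0.954, -0.001], [0.954, 0.299, -0.0], [-0.0, -0.001, -1.0]] [ 0.08422655 -0.17718091  1.0871125 ] -0.00037214074904894383 0.0726
```

View pics/s1.png

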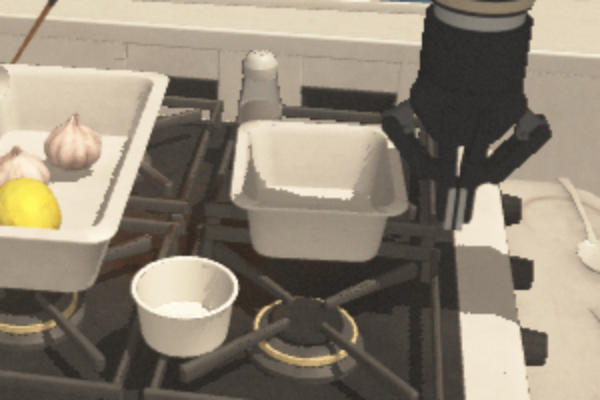

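The fingers are shut behind the near-left corner. The knuckles stick out along the push direction, at about (400,125), so I'll turn the gripper 90° to push with the pad edges.

Call:
apply_moves(rows=[0,0,-0.06,0,0,0.09,0,0,-0.06,0,0,0.18,0,0,-0.06,0,0,0.27,0,0,-0.06,0,0,0.36,0,0,-0.06,0,0,0.45,0,0,-0.06,0,0,0.54,0,0,-0.06,0,0,0.63,0,0,-0.06,0,0,0.72,0,0,-0.06,0,0,0.81,0,0,-0.06,0,0,0.9,0,0,-0.06,0,0,1,0,0,-0.06,0,0,1,0,0,0,0,0,1,0,0,0,0,0,1])

```text
t: 2.95
tool_pos: [0.3836, 0.1699, 0.1161]
tool_rot: [3.104, 0.481, -0.007]
contact_force: [-1.4, -0.0, 0.7]
opening: -0.0001
grip_force: 0.0
```

Call:
apply_moves(rows=[0.013,0,0,0,0,0,0.023,0,0,0,0,0,0.032,0,0,0,0,0,0.037,0,0,0,0,0,0.042,0,0,0,0,0,0.047,-0.002,0,0,0,0.005,0.052,-0.004,0,0,0,0.013,0.057,-0.005,0,0,0,0.022,0.062,-0.007,0,0,0,0.031,0.067,-0.009,0,0,0,0.04,0.072,-0.011,0,0,0,0.049,0.077,-0.013,0,0,0,0.058,0.082,-0.015,0,0,0,0.066,0.087,-0.017,0,0,0,0.075,0.092,-0.018,0,0,0,0.083,0.092,-0.018,0,0,0,0.083])

```text
t: 4.55
tool_pos: [0.4349, 0.1974, 0.1179]
tool_rot: [3.13, 0.273, 0.001]
contact_force: [-1.7, 1.3, 0.2]
opening: -0.0002
grip_force: 0.8
```

```bash
cat >> h.py <<'E'
TH=np.radians(17.45);SF=np.array([np.cos(TH),np.sin(TH)]);SL=np.array([-SF[1],SF[0]]);C0=np.array([.503,.146])
def report(guess,yaw):
    """guess: (fwd,left) of the stack in the stop frame about C0, yaw deg rel. (ccw+). Iterates fit."""
    D=grab();o=ctrl.get_obs()
    for it in range(2):
        th=TH+np.radians(yaw);c=C0+guess[0]*SF+guess[1]*SL
        E=edges(D,c,th);A=[];M={k:[] for k in('near','far','left','right')}
        for n,e in E.items():
            for k,v in e.items():
                if v[1]>10: M[k].append((v[0][1],np.degrees(np.arctan(v[0][0])),v[1],v[2]))
                if v[1]>15 and v[2]<6e-4:A.append(np.degrees(np.arctan(v[0][0]))*(1 if k in('near','far') else -1))
        m={k:np.mean([x[0] for x in v]) if v else np.nan for k,v in M.items()}
        f=np.nanmean([m['near']+.0695,m['far']-.0695]);l=np.nanmean([m['left']-.076,m['right']+.076])
        lf=np.array([np.cos(th),np.sin(th)]);c=c+f*lf+l*np.array([-lf[1],lf[0]])
        yaw+=np.median(A);guess=((c-C0)@SF,(c-C0)@SL)
    print({k:[(round(x[0]*1e3,1),round(x[1],2),x[2]) for x in v] for k,v in M.items()})
    p=o['tool_pos'][:2]-C0
    print('t',o['t'],'stack fwd,left mm',np.round(np.array(guess)*1e3,1),'yaw(ccw+)',round(yaw,2),'| tool fwd,left',np.round([p@SF*1e3,p@SL*1e3],1),'force',o['contact_force'])
    return guess,yaw
def stop():
    for n,d in grab():
        W=world(n,d);q=W[(d>0)&(W[...,2]>.054)&(W[...,2]<.069)];p=np.c_[(q[:,:2]-C0)@SF,(q[:,:2]-C0)@SL]
        print(n)
E
python3 -c "
from h import *
report((.02,-.002),-7.5)"
```

```text
Traceback (most recent call last):
  File "h.py", line 43, in report
    E=edges(D,c,th);A=[];M={k:[] for k in('near','far','left','right')}
  File "h.py", line 33, in edges
    near=line(p[p[:,0]<-.045],0,-1,-.05,.05);far=line(p[p[:,0]>.045],0,1,-.05,.05)
  File "h.py", line 23, in line
    c=np.polyfit(xs,ys,1);r=abs(ys-np.polyval(c,xs));k=r<max(.0015,2*r.std());xs,ys=xs[k],ys[k]
TypeError: expected non-empty vector for x
```

```bash
sed -i 's/^    xs,ys=np.array(xs),np.array(ys)$/    xs,ys=np.array(xs),np.array(ys)\n    if len(xs)<6: return np.zeros(2),0,1/' h.py
sed -i "s/        f=np.nanmean(.*); l=/XX/; s/f=np.nanmean(\[m\['near'\]+.0695,m\['far'\]-.0695\])/f=m['far']-.0688/" h.py
python3 -c "
from h import *
report((.02,-.002),-7.5)"
```

```text
{'near': [(np.float64(-71.2), np.float64(11.76), 25)], 'far': [(np.float64(68.0), np.float64(10.84), 20), (np.float64(70.1), np.float64(11.55), 23)], 'left': [(np.float64(77.1), np.float64(-11.8), 21)], 'right': [(np.float64(-76.1), np.float64(-11.45), 21), (np.float64(-76.2), np.float64(-11.03), 19)]}
t 4.75 stack fwd,left mm [14.7 -7.6] yaw(ccw+) 9.74 | tool fwd,left [-49.7  69.2] force [-0.46118673  0.20052614 -0.74955811]
```

```bash
sed -i "s/yaw+=np.median(A)/yaw-=np.median(A)/" h.py
python3 -c "
from h import *
report((.015,-.005),-12.)"
```

```text
{'near': [(np.float64(-68.9), np.float64(0.2), 24)], 'far': [(np.float64(68.0), np.float64(-0.15), 24), (np.float64(69.6), np.float64(0.27), 23)], 'left': [(np.float64(75.2), np.float64(-0.31), 22)], 'right': [(np.float64(-75.0), np.float64(0.09), 22), (np.float64(-74.8), np.float64(0.99), 16)]}
t 4.85 stack fwd,left mm [13.6 -7.6] yaw(ccw+) -13.52 | tool fwd,left [-49.8  69.2] force [-0.39840635  0.31737371 -0.83932182]
```

The left swing went to about 13° past square, more than planned, because the corner turned more per push than expected. I'll move on to the right corner with smaller steps.

Call:
apply_moves(rows=[-0.03,0,0,0,0,0,-0.05,0.01,0,0,0,0,-0.049,0.08,0,0,0,0,-0.049,0.15,0,0,0,0,-0.049,0.207,0,0,0,0,-0.049,0.207,0,0,0,0,-0.049,0.207,0,0,0,0])

```text
t: 5.55
tool_pos: [0.4275, 0.0692, 0.1184]
tool_rot: [3.13, 0.27, 0.002]
contact_force: [0.5, 1.0, 1.4]
opening: -0.0002
grip_force: 0.0
```

```bash
python3 -c "
from h import *
report((.0136,-.0076),-13.3)"
```

```text
{'near': [(np.float64(-69.5), np.float64(-0.47), 11), (np.float64(-67.1), np.float64(-0.1), 24)], 'far': [(np.float64(68.9), np.float64(0.33), 21)], 'left': [(np.float64(74.6), np.float64(0.2), 19), (np.float64(74.9), np.float64(-0.16), 23)], 'right': [(np.float64(-74.7), np.float64(-0.3), 11), (np.float64(-75.0), np.float64(-0.16), 20)]}
t 5.65 stack fwd,left mm [14.2 -7.8] yaw(ccw+) -13.6 | tool fwd,left [-95.1 -49.5] force [ 0.56167766 -0.92179359 -0.75479414]
```

Call:
apply_moves(rows=[0.012,-0.002,0,0,0,0,0.022,-0.003,0,0,0,0,0.028,-0.004,0,0,0,0,0.033,-0.002,0,0,0,-0.008,0.038,-0.001,0,0,0,-0.016,0.043,0.001,0,0,0,-0.024,0.048,0.002,0,0,0,-0.032,0.053,0.003,0,0,0,-0.04,0.058,0.005,0,0,0,-0.048,0.063,0.006,0,0,0,-0.056,0.068,0.008,0,0,0,-0.064,0.073,0.009,0,0,0,-0.072,0.079,0.01,0,0,0,-0.08,0.084,0.012,0,0,0,-0.088,0.089,0.0135,0,0,0,-0.094,0.089,0.0135,0,0,0,-0.094])

```text
t: 7.25
tool_pos: [0.4812, 0.0709, 0.1177]
tool_rot: [3.1, 0.504, -0.0]
contact_force: [-1.9, -2.4, -0.4]
opening: -0.0
grip_force: 1.1
```

```bash
python3 -c "
from h import *
report((.030,-.002),3)"
```

```text
{'near': [(np.float64(-69.8), np.float64(0.08), 23), (np.float64(-67.0), np.float64(-0.04), 23)], 'far': [(np.float64(68.6), np.float64(0.04), 23)], 'left': [(np.float64(74.7), np.float64(-0.01), 23), (np.float64(75.1), np.float64(0.37), 22)], 'right': [(np.float64(-74.7), np.float64(1.83), 14)]}
t 7.35 stack fwd,left mm [33.  -1.2] yaw(ccw+) 3.16 | tool fwd,left [-43.4 -64.8] force [-1.14120303 -1.39561247 -0.05071453]
```

Call:
apply_moves(rows=[0.005,0.002,0,0,0,-0.014,0.01,0.003,0,0,0,-0.028,0.015,0.005,0,0,0,-0.042,0.02,0.007,0,0,0,-0.056,0.024,0.0085,0,0,0,-0.07,0.024,0.0085,0,0,0,-0.07])

```text
t: 7.95
tool_pos: [0.4968, 0.071, 0.118]
tool_rot: [-3.068, -0.674, -0.001]
contact_force: [0.3, -2.1, -0.3]
opening: -0.0002
grip_force: 0.6
```

```bash
python3 -c "
from h import *
report((.040,-.0),10)"
```

```text
{'near': [(np.float64(-68.8), np.float64(-0.03), 24), (np.float64(-66.2), np.float64(-0.31), 22)], 'far': [(np.float64(67.6), np.float64(0.58), 11), (np.float64(69.6), np.float64(0.34), 25)], 'left': [(np.float64(74.9), np.float64(-0.09), 18), (np.float64(74.8), np.float64(0.65), 22)], 'right': [(np.float64(-74.8), np.float64(1.99), 16)]}
t 8.05 stack fwd,left mm [39.9  1.1] yaw(ccw+) 9.04 | tool fwd,left [-28.5 -69.5] force [-0.44233651 -1.0491347  -0.44085881]
```

Call:
apply_moves(rows=[0.003,0.001,0,0,0,-0.01,0.003,0.001,0,0,0,-0.01,-0.035,0,0,0,0,0,-0.038,-0.01,0,0,0,0,-0.038,-0.08,0,0,0,0,-0.036,-0.15,0,0,0,0,-0.035,-0.203,0,0,0,0,-0.035,-0.203,0,0,0,0,-0.035,-0.203,0,0,0,0])

```text
t: 8.95
tool_pos: [0.4264, 0.1737, 0.1183]
tool_rot: [-3.068, -0.676, -0.003]
contact_force: [1.1, -0.1, -0.1]
opening: -0.0002
grip_force: 0.0
```

```bash
python3 -c "
from h import *
report((.041,.001),9.5)"
```

```text
{'near': [(np.float64(-68.8), np.float64(-0.15), 23), (np.float64(-66.7), np.float64(0.24), 22)], 'far': [(np.float64(68.1), np.float64(0.42), 19), (np.float64(69.5), np.float64(0.1), 23)], 'left': [(np.float64(74.9), np.float64(0.13), 20)], 'right': [(np.float64(-74.4), np.float64(0.15), 21), (np.float64(-75.3), np.float64(2.08), 15)]}
t 9.05 stack fwd,left mm [41.1  1.4] yaw(ccw+) 9.69 | tool fwd,left [-64.7  48.2] force [ 0.59288487 -1.23699376 -0.55898682]
```

Call:
apply_moves(rows=[0.012,0.002,0,0,0,0,0.021,0.003,0,0,0,0,0.027,0.003,0,0,0,0,0.032,0.002,0,0,0,0.008,0.037,0.001,0,0,0,0.016,0.042,-0.001,0,0,0,0.024,0.047,-0.002,0,0,0,0.032,0.052,-0.003,0,0,0,0.04,0.057,-0.005,0,0,0,0.048,0.062,-0.006,0,0,0,0.056,0.067,-0.007,0,0,0,0.064,0.072,-0.009,0,0,0,0.072,0.077,-0.01,0,0,0,0.08,0.082,-0.0115,0,0,0,0.088,0.086,-0.0125,0,0,0,0.092,0.086,-0.0125,0,0,0,0.092])

```text
t: 10.65
tool_pos: [0.4702, 0.2012, 0.1177]
tool_rot: [3.109, 0.45, 0.001]
contact_force: [-2.8, 0.1, 0.5]
opening: 0.0005
grip_force: 0.9
```

```bash
python3 -c "
from h import *
report((.058,-.005),-6.5)"
```

```text
{'near': [(np.float64(-69.4), np.float64(0.43), 23)], 'far': [(np.float64(68.8), np.float64(-0.26), 22)], 'left': [(np.float64(74.9), np.float64(0.44), 21)], 'right': [(np.float64(-74.6), np.float64(0.14), 23), (np.float64(-74.8), np.float64(-0.21), 16)]}
t 10.75 stack fwd,left mm [58.1 -4.6] yaw(ccw+) -6.22 | tool fwd,left [-14.8  62.4] force [-1.27778566  1.23736445 -1.13579706]
```

Call:
apply_moves(rows=[0.0045,-0.001,0,0,0,0.015,0.009,-0.0025,0,0,0,0.03,0.0133,-0.004,0,0,0,0.045,0.0133,-0.004,0,0,0,0.045,-0.02,0,0,0,0,0.045,-0.043,0.01,0,0,0,0.045,-0.045,0.08,0,0,0,0.045,-0.045,0.15,0,0,0,0.045,-0.045,0.193,0,0,0,0.045,-0.045,0.193,0,0,0,0.045,-0.045,0.193,0,0,0,0.045])

```text
t: 11.85
tool_pos: [0.4777, 0.0819, 0.1185]
tool_rot: [3.123, 0.337, 0.003]
contact_force: [-1.0, -0.3, 1.1]
opening: 0.0005
grip_force: 0.0
```

```bash
cat > st.py <<'E'
from h import *
def stopline(D):
    for n,d in D:
        W=world(n,d);q=W[(d>0)&(W[...,2]>.0615)&(W[...,2]<.069)];p=np.c_[(q[:,:2]-C0)@SF,(q[:,:2]-C0)@SL]
        q=p[(p[:,0]>.13)&(p[:,0]<.165)]
        c,m,s=line(q,0,-1,-.13,.17);print(n,'stop',(c[1]*1e3).round(1),np.degrees(np.arctan(c[0])).round(2),m,(s*1e3).round(2))
stopline(load(0))
stopline(grab())
report((.062,-.006),-10)
E
python3 st.py
```

```text
scene stop 144.0 0.2 59 0.38
side stop 146.1 -0.07 58 0.34
scene stop 144.0 0.34 36 0.37
side stop 146.2 -0.02 59 0.37
{'near': [(np.float64(-69.9), np.float64(0.42), 12), (np.float64(-67.7), np.float64(-0.18), 24)], 'far': [(np.float64(68.9), np.float64(1.81), 14)], 'left': [(np.float64(74.6), np.float64(-0.18), 21), (np.float64(75.3), np.float64(0.24), 21)], 'right': [(np.float64(-74.8), np.float64(-0.04), 16)]}
t 12.05 stack fwd,left mm [63.3 -6.3] yaw(ccw+) -9.5 | tool fwd,left [-43.9 -52.1] force [ 0.10125615  0.29209574 -0.46838834]
```

Call:
apply_moves(rows=[0.012,-0.001,0,0,0,0,0.022,-0.002,0,0,0,0,0.028,-0.0025,0,0,0,0,0.033,0,0,0,0,-0.008,0.038,0.002,0,0,0,-0.016,0.043,0.004,0,0,0,-0.024,0.049,0.006,0,0,0,-0.032,0.054,0.0085,0,0,0,-0.04,0.059,0.0105,0,0,0,-0.048,0.0647,0.0128,0,0,0,-0.055,0.0647,0.0128,0,0,0,-0.055])

```text
t: 13.15
tool_pos: [0.5165, 0.0825, 0.1177]
tool_rot: [3.104, 0.474, -0.001]
contact_force: [-2.5, -2.6, 0.9]
opening: -0.0004
grip_force: 1.3
```

```bash
sed -i 's/^stopline/#/;s/^report.*/report((.074,-.003),0)/' st.py; python3 st.py
```

```text
{'near': [], 'far': [], 'left': [], 'right': []}
t 13.25 stack fwd,left mm [nan nan] yaw(ccw+) nan | tool fwd,left [ -6.2 -64.2] force [-2.55119125 -1.93975488  0.38849925]h.py:50: RuntimeWarning: Mean of empty slice
  f=m['far']-.0688;l=np.nanmean([m['left']-.076,m['right']+.076])
  return _methods._mean(a, axis=axis, dtype=dtype,
  ret = ret.dtype.type(ret / rcount)
```

```bash
sed -i "s/f=m\['far'\]-.0688/f=np.nanmean([x[0]+(.0694 if q=='scene' else .0669) for q,x in NR])/; s/^        E=edges(D,c,th);A=\[\];/        E=edges(D,c,th);A=[];NR=[(n,(e['near'][0][1],)) for n,e in E.items() if e['near'][1]>15];/; s/if v\[1\]>15 and/if k!='far' and v[1]>15 and/" h.py; python3 st.py
python3 - <<'E'
from h import *
im,_=ctrl.get_image("scene");cv2.imwrite('pics/c2.png',cv2.resize(im[170:330,180:420],None,fx=3,fy=3,interpolation=cv2.INTER_CUBIC))
E
```

```text
{'near': [(np.float64(-69.0), np.float64(0.23), 22), (np.float64(-66.9), np.float64(-0.44), 23)], 'far': [], 'left': [(np.float64(74.7), np.float64(0.27), 20), (np.float64(74.6), np.float64(0.11), 21)], 'right': [(np.float64(-74.5), np.float64(-0.52), 15)]}
t 13.35 stack fwd,left mm [71.4 -3.4] yaw(ccw+) 1.44 | tool fwd,left [ -6.3 -64. ] force [-1.03302907 -3.10949784 -0.11242948]
```

View pics/c2.png

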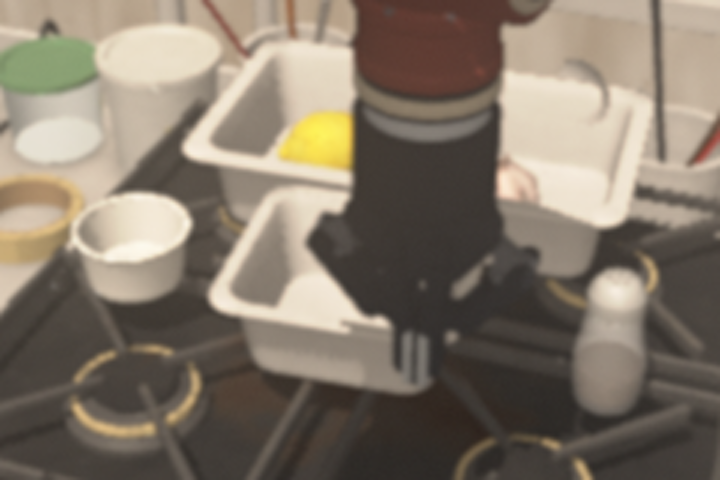

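The crop shows the stack just short of the long pan, with the gripper on its near-right corner at about (415,350) and both bystanders clear. I'll push the right corner the last few millimetres and then move to the left corner.

Call:
apply_moves(rows=[0.003,0.001,0,0,0,-0.01,0.0055,0.002,0,0,0,-0.02,0.0075,0.002,0,0,0,-0.02,0.0075,0.002,0,0,0,-0.02])

```text
t: 13.8
tool_pos: [0.5212, 0.0835, 0.1178]
tool_rot: [-3.098, -0.523, 0.0]
contact_force: [-1.5, -1.8, -1.3]
opening: -0.0003
grip_force: 1.3
```

```bash
python3 st.py
```

```text
{'near': [(np.float64(-69.3), np.float64(0.67), 21), (np.float64(-66.8), np.float64(-0.13), 22)], 'far': [], 'left': [(np.float64(74.9), np.float64(-0.07), 22), (np.float64(75.2), np.float64(0.19), 22)], 'right': [(np.float64(-75.1), np.float64(1.66), 14)]}
t 13.9 stack fwd,left mm [74.6 -3. ] yaw(ccw+) 3.58 | tool fwd,left [ -1.5 -65. ] force [-2.55903355 -1.97157298 -0.46789938]
```

Call:
apply_moves(rows=[-0.02,0,0,0,0,0,-0.034,-0.01,0,0,0,0,-0.034,-0.08,0,0,0,0.01,-0.032,-0.15,0,0,0,0.019,-0.032,-0.2,0,0,0,0.019,-0.032,-0.2,0,0,0,0.019,-0.032,-0.2,0,0,0,0.019])

```text
t: 14.6
tool_pos: [0.463, 0.1911, 0.1182]
tool_rot: [-3.105, -0.479, -0.002]
contact_force: [0.2, -0.2, -0.2]
opening: 0.0001
grip_force: 0.0
```

```bash
sed -i 's/^report.*/report((.0746,-.003),3.5)/' st.py; python3 st.py
```

```text
{'near': [(np.float64(-69.4), np.float64(0.73), 24), (np.float64(-67.0), np.float64(0.18), 20)], 'far': [(np.float64(79.5), np.float64(1.18), 13)], 'left': [(np.float64(74.9), np.float64(0.37), 22)], 'right': [(np.float64(-74.2), np.float64(-0.01), 22), (np.float64(-75.5), np.float64(0.22), 18)]}
t 14.7 stack fwd,left mm [74.5 -2.6] yaw(ccw+) 3.33 | tool fwd,left [-24.4  53.8] force [-0.51098001 -0.25859647 -0.7435449 ]
```

Call:
apply_moves(rows=[0.01,0,0,0,0,0,0.019,0,0,0,0,0,0.025,0,0,0,0,0,0.029,-0.001,0,0,0,0,0.033,-0.003,0,0,0,0,0.0365,-0.005,0,0,0,0,0.0365,-0.005,0,0,0,0])

```text
t: 15.4
tool_pos: [0.4833, 0.2002, 0.1177]
tool_rot: [-3.105, -0.477, 0.001]
contact_force: [-2.8, 0.4, 0.9]
opening: 0.0
grip_force: 1.4
```

```bash
sed -i 's/^report.*/report((.0765,-.003),0)/' st.py; python3 st.py
```

```text
{'near': [(np.float64(-69.4), np.float64(-0.07), 23), (np.float64(-63.3), np.float64(-4.83), 14)], 'far': [(np.float64(76.8), np.float64(-1.49), 14)], 'left': [(np.float64(74.8), np.float64(-0.46), 23)], 'right': [(np.float64(-74.4), np.float64(-0.2), 21), (np.float64(-74.9), np.float64(-0.21), 13)]}
t 15.5 stack fwd,left mm [76.3 -2.5] yaw(ccw+) -0.34 | tool fwd,left [-2.6 57.6] force [-3.58295771  1.02473871  0.51522513]
```

Call:
apply_moves(rows=[0.0015,0,0,0,0,0,0.003,0,0,0,0,0,0.003,0,0,0,0,0])

```text
t: 15.8
tool_pos: [0.4847, 0.2007, 0.1176]
tool_rot: [-3.105, -0.477, 0.002]
contact_force: [-5.2, 1.4, 1.9]
opening: 0.0002
grip_force: 2.0
```

```bash
sed -i 's/^report.*/report((.0770,-.003),-.5)/' st.py; python3 st.py
python3 - <<'E'
from h import *
im,_=ctrl.get_image("side");cv2.imwrite('pics/c3.png',cv2.resize(im[200:320,180:380],None,fx=4,fy=4,interpolation=cv2.INTER_CUBIC))
E
```

```text
{'near': [(np.float64(-69.4), np.float64(0.26), 24), (np.float64(-63.4), np.float64(-3.94), 12)], 'far': [], 'left': [(np.float64(74.9), np.float64(0.1), 23)], 'right': [(np.float64(-74.4), np.float64(-0.03), 23), (np.float64(-75.5), np.float64(0.07), 19)]}
t 15.9 stack fwd,left mm [77.1 -3.1] yaw(ccw+) -0.55 | tool fwd,left [-1.1 57.6] force [-4.68449422  0.86467479  1.84090159]
```

View pics/c3.png

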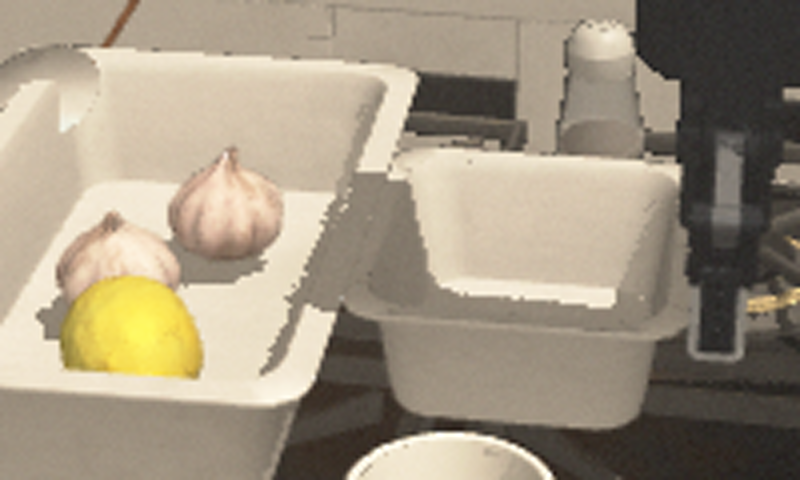

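The crop shows the stack's far rim against the long pan's near rim, around (350,300) and (400,165). The force is starting to rise, so I'll press slightly further to confirm contact.

Call:
apply_moves(rows=[0.002,0,0,0,0,0,0.004,0,0,0,0,0,0.004,0,0,0,0,0])

```text
t: 16.25
tool_pos: [0.4871, 0.2013, 0.1176]
tool_rot: [-3.105, -0.477, 0.002]
contact_force: [-5.5, 0.8, 0.2]
opening: 0.0001
grip_force: 2.2
```

```bash
python3 st.py
```

```text
{'near': [(np.float64(-69.4), np.float64(-0.4), 24), (np.float64(-61.8), np.float64(-5.61), 14)], 'far': [(np.float64(75.7), np.float64(-3.86), 13)], 'left': [(np.float64(74.7), np.float64(-0.04), 20)], 'right': [(np.float64(-74.5), np.float64(0.25), 22), (np.float64(-75.2), np.float64(-0.16), 17)]}
t 16.35 stack fwd,left mm [78.8 -4. ] yaw(ccw+) -1.6 | tool fwd,left [ 1.4 57.5] force [-5.04007723  1.51036674  1.51180689]
```

Call:
apply_moves(rows=[0.002,0,0,0,0,0,0.004,0,0,0,0,0,0.004,0,0,0,0,0])

```text
t: 16.65
tool_pos: [0.4879, 0.2017, 0.1174]
tool_rot: [3.105, 0.477, -0.01]
contact_force: [-11.9, -0.9, 6.4]
opening: 0.0002
grip_force: 5.6
```

```bash
python3 st.py
```

```text
{'near': [(np.float64(-69.4), np.float64(0.32), 23)], 'far': [(np.float64(75.0), np.float64(-3.17), 15)], 'left': [(np.float64(74.8), np.float64(-0.29), 23)], 'right': [(np.float64(-74.8), np.float64(0.39), 21), (np.float64(-74.9), np.float64(0.07), 19)]}
t 16.75 stack fwd,left mm [79.3 -3.8] yaw(ccw+) -1.87 | tool fwd,left [ 2.3 57.6] force [-11.29259744  -0.62431886   6.12875873]
```

Call:
apply_moves(rows=[-0.02,0,0,0,0,0,-0.036,0.01,0,0,0,0,-0.036,0.08,0,0,0,0,-0.036,0.15,0,0,0,0,-0.036,0.2,0,0,0,0,-0.036,0.2,0,0,0,0,-0.022,0.2,0,0,0,0,-0.012,0.2,0,0,0,0,-0.008,0.2,0,0,0,0,-0.005,0.2,0,0,0,0,-0.002,0.2,0,0,0,0,0,0.2,0,0,0,0,0,0.2,0,0,0,0])

```text
t: 18.05
tool_pos: [0.5232, 0.0864, 0.1174]
tool_rot: [3.1, 0.481, -0.017]
contact_force: [-12.3, -9.9, 10.5]
opening: -0.0004
grip_force: 8.1
```

```bash
sed -i 's/^report.*/report((.0795,-.003),-.5)/' st.py; python3 st.py
```

```text
{'near': [(np.float64(-69.5), np.float64(-0.52), 23), (np.float64(-67.0), np.float64(0.29), 19)], 'far': [(np.float64(74.3), np.float64(1.43), 12)], 'left': [(np.float64(74.2), np.float64(-0.01), 23), (np.float64(74.9), np.float64(0.06), 23)], 'right': [(np.float64(-75.0), np.float64(0.34), 17)]}
t 18.15 stack fwd,left mm [80.  -4.1] yaw(ccw+) -0.3 | tool fwd,left [  1.3 -62.9] force [-12.53004492 -10.04922546   9.88588153]
```

Call:
apply_moves(rows=[0.001,0,0,0,0,0,0.001,0,0,0,0,0,-0.02,0,0,0,0,0,-0.03,-0.01,0,0,0,0,-0.03,-0.08,0,0,0,0,-0.03,-0.15,0,0,0,0,-0.03,-0.2,0,0,0,0,-0.03,-0.2,0,0,0,0,-0.02,-0.2,0,0,0,0,-0.01,-0.2,0,0,0,0,-0.005,-0.2,0,0,0,0,-0.002,-0.2,0,0,0,0,0,-0.2,0,0,0,0,0,-0.2,0,0,0,0])

```text
t: 19.55
tool_pos: [0.4883, 0.2007, 0.1174]
tool_rot: [3.104, 0.475, -0.012]
contact_force: [-9.4, -3.6, 8.1]
opening: 0.0001
grip_force: 5.2
```

```bash
sed -i 's/^report.*/report((.0800,-.004),-.3)/' st.py; python3 st.py
```

```text
{'near': [(np.float64(-69.5), np.float64(0.02), 24), (np.float64(-62.7), np.float64(-4.73), 14)], 'far': [(np.float64(74.1), np.float64(-0.41), 11)], 'left': [(np.float64(74.8), np.float64(-0.04), 23)], 'right': [(np.float64(-74.5), np.float64(0.55), 23), (np.float64(-75.1), np.float64(-0.86), 14)]}
t 19.65 stack fwd,left mm [80.1 -3.9] yaw(ccw+) -0.64 | tool fwd,left [ 2.4 56.6] force [-9.42378477 -3.59708909  7.66555497]
```

Call:
apply_moves(rows=[-0.03,0,0,0,0,0,-0.08,0,0,0,0,0,-0.12,0,-0.05,0,0,0,-0.12,0,-0.13,0,0,0,-0.12,0,-0.2,0,0,0,-0.12,0,-0.28,0,0,0,-0.12,0,-0.36,0,0,0,-0.12,0,-0.4,0,0,0,-0.12,0,-0.4,0,0,0,-0.12,0,-0.4,0,0,0])

```text
t: 20.65
tool_pos: [0.4215, 0.1798, 0.358]
tool_rot: [-3.105, -0.475, -0.001]
contact_force: [-0.5, -0.6, -0.7]
opening: 0.0
grip_force: 0.0
```

```bash
sed -i 's/^#(/stopline(/' st.py; python3 st.py
python3 - <<'E'
from h import *
for n in('scene','side'):
  im,d=ctrl.get_image(n);np.savez(n+'9.npz',im=im,d=d)
  m=ctrl.camera_model(n);p=np.r_[C0+.147*SF,.06];q=m['mtx']@(m['R']@p+m['t']);u,v=(q[:2]/q[2]).astype(int);print(n,u,v)
  cv2.imwrite(f'pics/f_{n}.png',cv2.resize(im[v-50:v+50,u-75:u+75],None,fx=5,fy=5,interpolation=cv2.INTER_CUBIC))
E
```

```text
scene stop 144.0 0.2 59 0.38
side stop 146.1 -0.07 58 0.34
scene stop 144.0 0.14 60 0.39
side stop 146.2 -0.01 58 0.35
{'near': [(np.float64(-69.3), np.float64(0.38), 25), (np.float64(-66.9), np.float64(0.06), 24)], 'far': [(np.float64(72.8), np.float64(-0.83), 12), (np.float64(74.8), np.float64(3.23), 11)], 'left': [(np.float64(74.6), np.float64(0.26), 21), (np.float64(74.8), np.float64(0.26), 23)], 'right': [(np.float64(-74.3), np.float64(0.24), 23), (np.float64(-74.9), np.float64(-0.36), 15)]}
t 20.85 stack fwd,left mm [80.1 -4. ] yaw(ccw+) -0.31 | tool fwd,left [-68.3  57.1] force [-0.88327514 -1.2991585   0.42266475]
scene 307 233
side 271 256
```

View pics/f_scene.png

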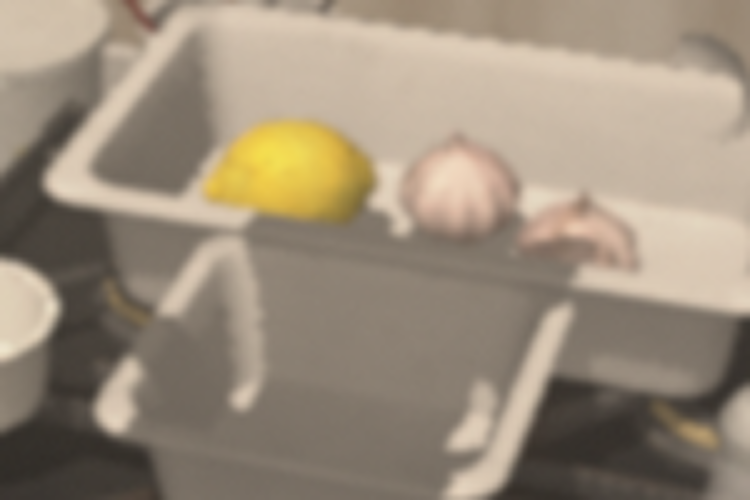

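View pics/f_side.png

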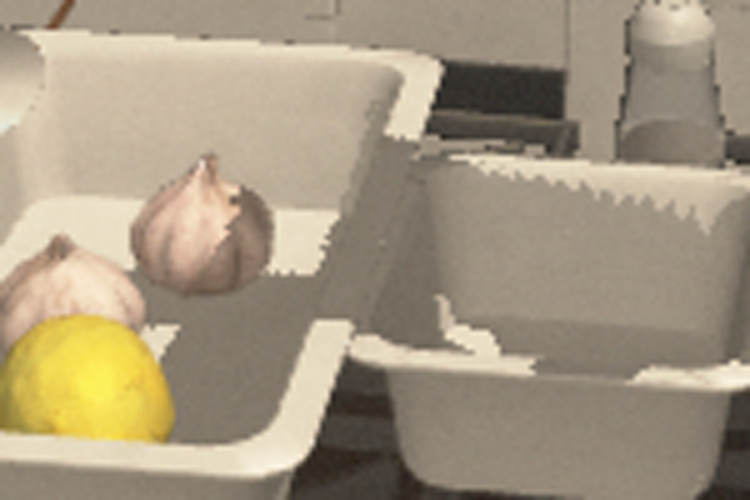

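```bash
python3 - <<'E'
from h import *
for tag in(0,9):
  for n,d in load(tag):
    W=world(n,d);P=np.stack([(W[...,:2]-C0)@SF,(W[...,:2]-C0)@SL,W[...,2]],-1)[(d>0)]
    f0=0 if tag==0 else .080;l0=-.002 if tag==0 else -.004
    for l in(-.05,.0,.05):
      r=[]
      for a,b in((-.066,-.060),(.058,.064)):
        q=P[(abs(P[:,1]-l0-l)<.008)&(P[:,0]-f0>a)&(P[:,0]-f0<b)&(P[:,2]>.045)&(P[:,2]<.07)];r.append(round(np.median(q[:,2])*1e3,1) if len(q) else None)
      q=P[(abs(P[:,1]-l0-l)<.008)&(P[:,2]>.045)&(P[:,2]<.075)]
      prof=[(k,round(np.median(z)*1e3,1)) for k in range(120,170,2) if len(z:=q[(q[:,0]>=k/1e3)&(q[:,0]<(k+2)/1e3),2])>1]
      print(tag,n,l,'near/far z',r,'\n   ',[k for k in prof])
E
```

```text
0 scene -0.05 near/far z [np.float64(58.6), np.float64(56.3)] 
    [(144, np.float64(62.5)), (146, np.float64(62.6)), (148, np.float64(63.0)), (150, np.float64(63.5)), (152, np.float64(64.2)), (154, np.float64(63.2)), (156, np.float64(63.4)), (158, np.float64(47.5)), (160, np.float64(47.3)), (162, np.float64(46.6))]
0 scene 0.0 near/far z [np.float64(58.4), np.float64(56.8)] 
    [(142, np.float64(64.1)), (144, np.float64(63.3)), (146, np.float64(63.3)), (148, np.float64(63.7)), (150, np.float64(63.2)), (152, np.float64(64.6)), (154, np.float64(63.7)), (156, np.float64(63.3)), (158, np.float64(48.6)), (160, np.float64(46.8)), (162, np.float64(47.5))]
0 scene 0.05 near/far z [np.float64(58.6), np.float64(58.1)] 
    [(142, np.float64(62.8)), (144, np.float64(62.7)), (146, np.float64(63.6)), (148, np.float64(64.6)), (150, np.float64(63.9)), (152, np.float64(64.1)), (154, np.float64(63.4)), (156, np.float64(63.4)), (158, np.float64(46.9)), (160, np.float64(47.4))]
0 side -0.05 near/far z [np.float64(59.5), np.float64(55.7)] 
    [(144, np.float64(64.4)), (146, np.float64(64.9)), (148, n
[... 2222 characters left out ...]
 np.float64(64.5))]
9 side 0.0 near/far z [np.float64(59.1), np.float64(57.4)] 
    [(136, np.float64(46.4)), (138, np.float64(53.6)), (140, np.float64(58.2)), (142, np.float64(59.7)), (144, np.float64(59.9)), (146, np.float64(64.3)), (148, np.float64(64.0)), (150, np.float64(65.0)), (152, np.float64(64.3)), (154, np.float64(64.3)), (156, np.float64(64.3))]
9 side 0.05 near/far z [np.float64(59.4), np.float64(59.1)] 
    [(138, np.float64(53.6)), (140, np.float64(59.4)), (142, np.float64(59.1)), (144, np.float64(60.0)), (146, np.float64(65.0)), (148, np.float64(64.2)), (150, np.float64(64.4)), (152, np.float64(64.5)), (154, np.float64(64.9)), (156, np.float64(64.7)), (158, np.float64(63.1))]
```

```bash
python3 - <<'E'
from h import *
for tag in(0,9):
  for n,d in load(tag):
    W=world(n,d);P=np.stack([(W[...,:2]-C0)@SF,(W[...,:2]-C0)@SL,W[...,2]],-1)[(d>0)]
    q=P[(P[:,2]>.060)&(P[:,2]<.069)]
    a=q[(q[:,0]>.3)&(q[:,0]<.36)];c,m,s=line(a,0,1,-.05,.12)
    b=q[(q[:,0]>.17)&(q[:,0]<.3)][:,::-1][:,[1,0]] if 0 else q[(q[:,0]>.17)&(q[:,0]<.3)][:,[1,0]]
    L=line(b[b[:,0]>.1],0,1,.18,.29);R=line(b[b[:,0]<-.1],0,-1,.18,.29)
    print(tag,n,'far',(c*1e3).round(1),m,'left',L[0]*1e3,L[1],'right',R[0]*1e3,R[1])
E
```

```text
0 scene far [ -4.1 326.5] 21 left [  3.65491176 143.97897422] 14 right [   6.50842362 -156.95462109] 21
0 side far [2.000e-01 3.281e+02] 34 left [  0.59260831 145.99379291] 28 right [-2070.2992008   -600.38676823] 1
9 scene far [  8.6 326.2] 23 left [-11.82713576 148.1164408 ] 16 right [   3.62671799 -156.37554429] 24
9 side far [  1.8 327.9] 37 left [ -2.37579337 146.62330831] 27 right [  -63.14406515 -1186.9981318 ] 8h.py:24: RankWarning: Polyfit may be poorly conditioned
  c=np.polyfit(xs,ys,1);r=abs(ys-np.polyval(c,xs));k=r<max(.0015,2*r.std());xs,ys=xs[k],ys[k]
h.py:24: RankWarning: Polyfit may be poorly conditioned
  c=np.polyfit(xs,ys,1);r=abs(ys-np.polyval(c,xs));k=r<max(.0015,2*r.std());xs,ys=xs[k],ys[k]
h.py:24: RankWarning: Polyfit may be poorly conditioned
  c=np.polyfit(xs,ys,1);r=abs(ys-np.polyval(c,xs));k=r<max(.0015,2*r.std());xs,ys=xs[k],ys[k]
```

```bash
python3 -c "
from station import ctrl
print(ctrl.finish_job())"
```

```text
the job is handed in; nothing more can be done
None
```

I walked the stack back in alternating left and right corner pushes and handed the job in at about 21 s. Its far rim pressed firmly on the long pan's near rim at both corners, square to within about half a degree, though the depth data puts the rims about 5 mm overlapped, which I didn't resolve. The first left swing went to about 13° past square and the next two to about 10°; the final ones were shorter as the gap closed. The arm stayed well clear of the shaker and ramekin throughout, though I didn't re-measure their positions at the end.

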